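Pack two ingredient kits into foil pans

TASK

Make up the two cooking-class kits from the stock on the chopping board: the oblong foil pan gets one tall can, the flat tin and the carton; the round foil pan gets the other tall can and the spice jar. Set everything down upright on the floor of its pan without dropping it, and leave the soap bottle, the green bowl and the flowers undisturbed.

Things in the scene. Friction and masses are not known exactly. Their poses are not given: they have to be found in the camera images.
- can_a: one of two identical tall cans (the other is can_b; they are interchangeable): steel with a paper band, upright cylinder, 56 mm diameter, 90 mm high, 0.3 kg; stands on the wooden board. Origin: centre of its underside, z up along its axis
- can_b: one of two identical tall cans (the other is can_a; they are interchangeable): steel with a paper band, upright cylinder, 56 mm diameter, 90 mm high, 0.3 kg; stands on the wooden board. Origin: centre of its underside, z up along its axis
- flat_tin: low round tin, steel with a paper band, 68 mm diameter, 44 mm high, 0.22 kg, upright on the board. Origin: centre of its underside, z up along its axis
- carton: upright cardboard carton, 62 mm (its x) by 42 mm (its y) by 84 mm high, 0.2 kg, on the board. Origin: centre of its underside, z up
- spice_jar: round amber glass jar, 44 mm diameter to a height of 74 mm, then a neck and a black 41 mm cap from 80 to 100 mm; 0.16 kg, on the board. Origin: centre of its underside, z up along its axis
- oblong_pan: oblong pan, 276 mm (its x) by 165 mm (its y) outside, upright walls (inside 270 by 159 mm), shiny aluminium foil, fixed to the counter, floor 3 mm thick, walls 3 mm thick, rim 28 mm above the counter (a rolled edge and low floor ribs under 1 mm are for show). Origin: centre of its underside on the counter, x along its length
- round_pan: round pan, 164 mm diameter at the foot, 180 mm at the rim, flared wall (flat floor inside about 158 mm diameter), shiny aluminium foil, fixed to the counter, floor 3 mm thick, walls 3 mm thick, rim 28 mm above the counter (a rolled edge and low floor ribs under 1 mm are for show). Origin: centre of its underside on the counter
- soap_bottle: white pump bottle, 52 mm diameter, 122 mm high, not part of a kit: stands among the stock on the board and stays there. The six things stand on a fixed wooden chopping board 230 by 340 mm, 12 mm thick, in two rows of three some 120 mm apart, in any order. Origin: centre of its underside
- bowl: green mixing bowl, 140 mm across the rim, 80 mm high, empty, on the counter beyond the board; stays there. Origin: centre of its underside
- flower_vase: green glass vase with daisies, 72 mm diameter, flowers up to about 235 mm high, on the counter to the left of the work; stays there. Origin: centre of its underside
Not all that is in view belongs to the job. Of the things shaped like the spice_jar, the amber one is meant. Leave any red look-alike of the can_a alone.

How it is judged:
By the outcome, as a careful person would: the job done as asked, in the order asked, and still so for the second after the job is handed in, with the robot touching nothing.
It also fails if it takes over 112 s, if anything falls off the work surface, if the arm or the gripper's body presses on something with over 40 N, if the wrist force passes 120 N, or if a joint passes its speed limit or range.

ROBOT

A 6-joint arm with a two-finger parallel gripper is mounted at the origin on the work surface. World frame = base frame: x ahead of the robot, y to its left, z up, the work surface at z = 0. Lengths are in m, angles in degrees, forces in N, time in s.
With the tool pointing down it reaches from about 0.425 to 1.125 m from the base axis. Payload 14.9 kg.
Tool frame: the origin (TCP) lies at the very end of the fingers, on their centre line; the grasp point (between the pads) lies 19 mm behind it; z points along the fingers, y is the line along which they close (so a half turn about z gives the same grasp; the last joint's range is limited). The gripper opens to 91 mm and grips with 3 to 60 N. Pads are 32 mm wide; open, the fingers measure 118 mm over their backs; the gripper's body (76 mm by 178 mm) begins 60 mm behind the grasp point.
Start: joints at [-70.835, 21.709, 99.362, -0, 58.929, -1.908], TCP at [0.252, -0.653, 0.214] pointing down, gripper open.
Joint ranges: [-158.91, 158.91], [-42.39, 125.64], [0.06, 152.35], [-60.88, 240.88], [17.5, 164.5], [-176.32, 176.32]. Speed limits (degrees/s): [108.29, 108.29, 136.94, 180, 180, 180].

INTERFACE

Orientations are given as a 3x3 rotation matrix whose columns are the frame's x, y, z axes.
In Python, from plant import env gives the robot as it stands.
- The arm moves only by the tool carry_out, never from a script. Its argument "deltas" is a list that holds one entry, the list of rows, each a list of 6 numbers: the shift along the tool's x, y, z in units of 40 mm (1.0 is 40 mm), then the turn, a rotation vector about the tool's x, y, z in units of 6 degrees (1.0 is 6 degrees). A call has 1 to 10 rows; each row is the pose to reach, as a shift and turn from the pose commanded when the call began, along the tool's axes at that moment; what a row does not reach only later rows make up. A row lasts 1/12 s, in which the tool goes at most 41.7 mm and 7.16 degrees, less where a joint would pass 70% of its speed; a pose out of reach is approached as far as the arm can. A call with a gripper value outside its range is refused whole. "gripper" is the finger opening in mm, from 0 to 91.2, set as the call begins (left out, the last holds). The fingers move at their own pace and stop on an object; "grip_force" is the grip in N (left out, the last holds). Time passes only in rows, so rows that repeat a pose let the fingers close. It gives the time, the measured TCP pose, the force, the opening and the grip force at its end, in the units of the state.
- env.state(): the state, without advancing time (a new reading comes with each control period).
- env.grab_frame(name): name is "scene" or "top" or "wrist"; returns a dict with "image" (400x640x3 uint8, blue, green, red), "intrinsics" (3x3 intrinsics, pixels), "R" (3x3) and "t" (3): a world point X has camera coordinates R X + t. Camera axes: x right, y down, z forward; pixel columns grow to the right and rows downward; lengths in m; the calibration is good to about 2 mm. The wrist camera is an equidistant fisheye: a pixel r from the principal point sees the ray r / f radians off the axis. A picture is of the moment at which its call begins. There is no depth.
- env.hand_in(): hands the job in; it is judged then, once.
Trained networks look in a picture, given as the dict that the camera call returned (one of the last four; its "shot" number tells which), for a name from the list of things; names that differ only in an ending like _2 or _b are one class to them, and where a whole thing is asked for, a point or a joint stands for the part that bears it (a point fixed in the world has none). Each returns a list of dicts, best first, with "score" (0 to 1); they miss things now and then, are a little off and sometimes report something else, mostly with a low value. They report only what shows in the picture. A call takes as long as a camera call. They do not tell look-alikes from the thing itself.
- env.boxes_of(query, picture): "bbox" ([left, top, right, bottom] in pixels, round what is visible of it).
- env.mark_of(query, picture): "pixel" ([row, column] in pixels: a listed point, or the origin of a listed thing).
The state is a dict: "clock": time; "joints": joint angles; "qd": joint speeds; "effort": joint torques, N m; "tool_pos": TCP position; "tool_rot": TCP orientation; "contact_force": force on the tool from outside, world axes, zero at the start; "wrist_torque": the same for the moment, N m; "width": opening from 0.0 (shut) to 1.0 (fully open); "grasp_force": force on a finger pad.
Only numpy, scipy, OpenCV 4.12 (cv2) and the standard library are available. Lean on these libraries where they do the work, as an engineer would, in place of code of your own. Each camera call takes 0.05 s, during which the arm holds its last target. There are 200 camera calls.

## Working session

There is one attempt and no reset: what is moved stays moved. The work goes in short steps, Python scripts to look and compute and a tool call to move; the robot and the scene stay as the last step left them, time stands still between calls to the robot, and variables do not carry over. Pictures are saved under pics/ and viewed, at most 14 in all, crops included, and the job is handed in when it is done.

Besides the shell and the picture viewer there is one more tool, called after "Call:" by a JSON object that holds its "name" and its "arguments", one argument or row to a line. carry_out: Moves the arm, as the interface text tells. Its arguments: {"type":"object","properties":{"deltas":{"type":"array","items":{"type":"array","items":{"type":"array","items":{"type":"number"}}}},"gripper":{"type":"number"},"grip_force":{"type":"number"}},"required":["deltas"]}

```bash
mkdir -p pics; ls
python3 - <<'E'
from plant import env
import cv2
s=env.state();print(s)
for n in("scene","top"):
    p=env.grab_frame(n);cv2.imwrite(f"pics/{n}0.png",p["image"]);print(n,p["intrinsics"],p["R"],p["t"])
    for q in["can_a","flat_tin","carton","spice_jar","oblong_pan","round_pan","soap_bottle","bowl","flower_vase"]:
        print(q,[(round(d["score"],2),[int(v) for v in d["pixel"]]) for d in env.mark_of(q,p)][:4],[(round(d["score"],2),[int(v) for v in d["bbox"]]) for d in env.boxes_of(q,p)][:4])
E
```

```text
pics
{'clock': 0.0, 'joints': array([-7.08344996e+01,  2.17382478e+01,  9.93947559e+01,  3.07328464e-04,
        5.89292716e+01, -1.90794203e+00]), 'qd': array([-0.05102145, -0.08914342,  0.0575526 , -0.01915897,  0.04109051,
        0.08001437]), 'effort': array([-3.51464310e-03, -7.63726473e+01, -4.34382141e+01,  6.48541586e-02,
        4.22566663e-02, -9.78250705e-05]), 'tool_pos': array([ 0.25156257, -0.65281639,  0.21329889]), 'tool_rot': array([[ 9.33121303e-01,  3.59561552e-01, -3.52489855e-04],
       [ 3.59561722e-01, -9.33120737e-01,  1.02817326e-03],
       [ 4.07759788e-05, -1.08615223e-03, -9.99999409e-01]]), 'contact_force': array([-0.07876163,  0.16303727, -0.28968544]), 'wrist_torque': array([-0.01767105,  0.01883426,  0.05224807]), 'grasp_force': 0.0, 'width': 1.0010325422953412}
scene [[390.62739476   0.         317.82324763]
 [  0.         390.62739476 199.15562965]
 [  0.           0.           1.        ]] [[ 0.2641608   0.96446622  0.00489668]
 [ 0.58491366 -0.15616295 -0.79592031]
 [-0.76687358  0.21311508 -0.6053816 ]] [-0.27254804 -0.30815244  1.5817214 ]
can
[... 1370 characters left out ...]
]
flat_tin [(0.89, [237, 358]), (0.69, [200, 389]), (0.47, [241, 321]), (0.47, [218, 198])] [(0.79, [351, 225, 369, 248])]
carton [(0.74, [207, 320]), (0.41, [228, 453])] [(0.86, [310, 191, 329, 215]), (0.17, [156, 183, 209, 232])]
spice_jar [(0.68, [200, 386]), (0.62, [181, 424]), (0.5, [159, 403])] [(0.82, [400, 149, 417, 168]), (0.78, [384, 190, 396, 202]), (0.6, [422, 172, 443, 188])]
oblong_pan [(0.85, [242, 258])] [(0.98, [224, 198, 289, 292])]
round_pan [(0.66, [230, 453])] [(0.55, [429, 203, 489, 260])]
soap_bottle [(0.56, [240, 321])] [(0.5, [316, 235, 333, 249])]
bowl [(0.56, [151, 359])] [(0.86, [336, 127, 380, 170])]
flower_vase [(0.63, [217, 199])] [(0.94, [156, 182, 208, 231])]
```

Run:
```python
import cv2
a=cv2.imread("pics/scene0.png")[95:285,100:500];b=cv2.imread("pics/top0.png")[110:310,140:540]
a=cv2.resize(a,None,fx=2,fy=1.5,interpolation=2);b=cv2.resize(b,None,fx=2,fy=1.5,interpolation=2)
cv2.imwrite("pics/c0.png",cv2.vconcat([a,b]))
```

```text
(no output)
```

View pics/c0.png

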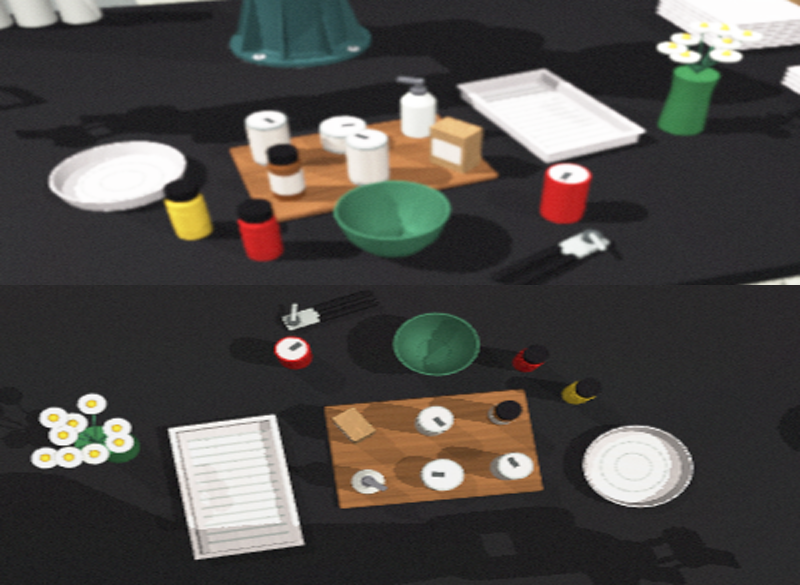

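The crop shows the board with, in the far row, the carton (top px 318,203), a can (357,200) and the jar (393,194), and in the near row the soap (323,241), tin (361,236) and a can (396,230). The oblong pan is on the left and the round pan on the right. The red can and the red and yellow jars are decoys.

```bash
cat > h.py <<'E'
import numpy as np, cv2
from plant import env
from scipy.optimize import least_squares
def proj(p,X,wrist=False):
    X=np.atleast_2d(X);c=X@np.array(p["R"]).T+np.array(p["t"]);K=np.array(p["intrinsics"])
    if wrist:
        r=np.hypot(c[:,0],c[:,1]);th=np.arctan2(r,c[:,2]);s=th/np.maximum(r,1e-9);uv=c[:,:2]*s[:,None]
    else: uv=c[:,:2]/c[:,2:]
    return uv@K[:2,:2].T+K[:2,2]
def ray(p,u,v,wrist=False):
    K=np.array(p["intrinsics"]);a=np.array([(u-K[0,2])/K[0,0],(v-K[1,2])/K[1,1]])
    if wrist:
        th=np.hypot(*a);d=np.r_[a*np.sin(th)/max(th,1e-9),np.cos(th)]
    else: d=np.r_[a,1]
    R=np.array(p["R"]);return -R.T@np.array(p["t"]),R.T@d
def onz(p,u,v,z,wrist=False):
    o,d=ray(p,u,v,wrist);return (o+d*(z-o[2])/d[2])[:2]
T=np.linspace(0,2*np.pi,40,endpoint=False)
def cyl(x,y,z0,segs):
    return np.vstack([np.c_[x+r*np.cos(T),y+r*np.sin(T),0*T+z0+z] for r,z in segs])
SH={"can":[(.028,0),(.028,.09)],"flat_tin":[(.034,0),(.034,.044)],"spice_jar":[(.022,0),(.022,.074),(.0205,.1)],"soap_bottle":[(.026,0),(.026,.09),(.01,.122)]}
E
python3 - <<'E'
from h import *
P={n:env.grab_frame(n) for n in("scene","top")}
K,t=P["top"],P["scene"]
# bbox fits (uses scene bbox, top bbox)
B={"can_mid":("can",[268,185,299,219],[347,189,367,210]),"can_right":("can",[224,168,246,205],[386,222,407,236]),
"flat_tin":("flat_tin",[258,171,281,197],[351,225,369,248]),"spice_jar":("spice_jar",[231,193,252,227],[384,190,396,202])}
for n,(s,a,b) in B.items():
    def f(q):
        X=cyl(q[0],q[1],.012,SH[s]);o=[]
        for p,bb in((t,a),(K,b)):
            uv=proj(p,X);o+=list(np.r_[uv.min(0),uv.max(0)]-bb)
        return o
    r=least_squares(f,[.6,-.25],loss="soft_l1");print(n,r.x.round(3),np.round(r.fun,1))
print("carton",onz(K,320,207,.012),onz(K,318,203,.096),"soap",onz(K,321,240,.012))
print("obl",onz(K,258,242,0),"round",onz(K,453,230,0),onz(t,160,215,0),onz(t,372,170,0),"bowl",onz(K,359,151,0),"vase",onz(K,199,217,0))
w=env.grab_frame("wrist");cv2.imwrite("pics/w0.png",w["image"]);print(w["intrinsics"][0],-np.array(w["R"]).T@w["t"],w["R"])
# pan outline in top
im=K["image"];g=cv2.inRange(cv2.cvtColor(im,cv2.COLOR_BGR2HSV),(0,0,90),(180,70,255))
n,l,st,c=cv2.connectedComponentsWithStats(g)
for i in range(1,n):
    if st[i,4]>1200:
        cn=cv2.findContours((l==i).astype(np.uint8),0,2)[0][0];r=cv2.minAreaRect(cn);print(st[i],r,[onz(K,*v,.028).round(3) for v in cv2.boxPoints(r)])
E
```

```text
can_mid [0.618 0.016] [ 4.4 -3.1 -4.6  1.2  0.3  0.3 -0.2 -0.4]
can_right [ 0.517 -0.109] [-1.5  0.9  0.   0.5 -1.4 -0.3 -0.4  4.4]
flat_tin [ 0.497 -0.003] [ 0.3  1.3  0.9  0.1 -0.1  1.5  3.9 -0.1]
spice_jar [ 0.629 -0.1  ] [ 0.6 -3.9 -0.   1.4 -0.4 -1.9  5.6  2.9]
carton [0.59741821 0.13477205] [0.6016932  0.14117602] soap [0.48760281 0.13037482]
obl [0.47919431 0.340538  ] round [ 0.52564513 -0.31135992] [ 0.51705965 -0.32638484] [0.45244614 0.3468566 ] bowl [0.79228231 0.00335359] vase [0.56083038 0.54087376]
[309.70691629   0.         318.40481407] [ 0.32649064 -0.6240346   0.38590124] [[ 3.59763870e-01 -9.33043049e-01 -7.90950082e-04]
 [-8.94512296e-01 -3.45147982e-01  2.84113750e-01]
 [-2.65363355e-01 -1.01506348e-01 -9.58790254e-01]]
[  51  169   73   80 5368] ((87.2595443725586, 208.7607879638672), (67.95439147949219, 82.76338958740234), 3.5035314559936523) [array([0.452, 1.014]), array([0.727, 1.019]), array([0.715, 0.791]), array([0.441, 0.791])]
[ 224  196   68   97 4970] ((257.204833984375, 244.05850219726562), (89.4864730834961, 56.0648193359375), 80.3802719116211) [array([0.6  , 0.459]), array([0.634, 0.277]), array([0.346, 0.222]), array([0.314, 0.4  ])]
[ 431  203   56   55 2404] ((458.5000305175781, 230.49998474121094), (55.154327392578125, 53.740116119384766), 45.0) [array([ 0.523, -0.195]), array([ 0.65 , -0.323]), array([ 0.522, -0.448]), array([ 0.398, -0.32 ])]
[ 575  285   65   93 2685] ((607.0, 331.0), (92.0, 64.0), 90.0) [array([ 0.35 , -0.694]), array([ 0.352, -0.902]), array([ 0.065, -0.881]), array([ 0.063, -0.678])]
[  40  301   82   91 6812] ((80.44139099121094, 345.9965515136719), (76.98457336425781, 92.60462951660156), 3.3664605617523193) [array([0.007, 1.014]), array([0.293, 1.021]), array([0.282, 0.772]), array([-0.004,  0.771])]
```

```bash
cat >> h.py <<'E'
from scipy.spatial.transform import Rotation as Ro
def tgt(x,y,z,yaw):
    s=env.state();R=s["tool_rot"];a=np.radians(yaw);c,q=np.cos(a),np.sin(a)
    G=np.array([[c,q,0],[q,-c,0],[0,0,-1]])
    d=R.T@(np.array([x,y,z])-s["tool_pos"])/.04;w=Ro.from_matrix(R.T@G).as_rotvec(degrees=True)/6
    n=max(np.linalg.norm(d)*.04/.0417,np.linalg.norm(w)*6/7.16)
    print("row",np.round(np.r_[d,w],3).tolist(),"n",round(n,1),"at",s["tool_pos"].round(4),"t",round(s["clock"],1))
E
python3 -c "
from h import *
tgt(.55,0,.31,90)"
```

```text
row [12.831, -12.556, -2.402, -0.001, -0.0, -11.488] n 17.4 at [ 0.2517 -0.6532  0.2139] t 2.0
```

Call:
{"name": "carry_out", "arguments": {
  "deltas": [
    [[12.83, -12.56, -2.4, 0, 0, -11.49], [12.83, -12.56, -2.4, 0, 0, -11.49], [12.83, -12.56, -2.4, 0, 0, -11.49], [12.83, -12.56, -2.4, 0, 0, -11.49], [12.83, -12.56, -2.4, 0, 0, -11.49], [12.83, -12.56, -2.4, 0, 0, -11.49], [12.83, -12.56, -2.4, 0, 0, -11.49], [12.83, -12.56, -2.4, 0, 0, -11.49], [12.83, -12.56, -2.4, 0, 0, -11.49], [12.83, -12.56, -2.4, 0, 0, -11.49]]
  ]
}}

```text
clock: 2.88
tool_pos: [0.4236, -0.2756, 0.2697]
tool_rot: [[-0.007, 1.0, 0.001], [1.0, 0.007, -0.0], [-0.0, 0.001, -1.0]]
contact_force: [1.1, -0.5, -0.2]
width: 1.003
grasp_force: 0.0
```

```bash
python3 -c "
from h import *
tgt(.55,0,.31,90)"
```

```text
row [6.869, 3.209, -1.009, 0.005, 0.003, 0.066] n 7.3 at [ 0.4236 -0.2756  0.2697] t 2.9
```

Call:
{"name": "carry_out", "arguments": {
  "deltas": [
    [[6.6, 3.1, -1, 0, 0, 0.07], [6.6, 3.1, -1, 0, 0, 0.07], [6.6, 3.1, -1, 0, 0, 0.07], [6.6, 3.1, -1, 0, 0, 0.07], [6.6, 3.1, -1, 0, 0, 0.07], [6.6, 3.1, -1, 0, 0, 0.07], [6.6, 3.1, -1, 0, 0, 0.07], [6.6, 3.1, -1, 0, 0, 0.07], [6.6, 3.1, -1, 0, 0, 0.07], [6.6, 3.1, -1, 0, 0, 0.07]]
  ]
}}

```text
clock: 3.72
tool_pos: [0.5468, -0.0136, 0.3089]
tool_rot: [[0.006, 1.0, -0.0], [1.0, -0.006, -0.0], [-0.0, -0.0, -1.0]]
contact_force: [-0.5, -0.3, -0.7]
width: 1.001
grasp_force: 0.0
```

Run:
```python
from h import *
w=env.grab_frame("wrist");cv2.imwrite("pics/w1.png",w["image"]);tgt(.55,0,.31,90)
np.savez("w1.npz",**{k:w[k] for k in("image","R","t","intrinsics")})
for q in["can_a","flat_tin","carton","spice_jar","soap_bottle"]:
    print(q,[(round(d["score"],2),np.round(d["pixel"]).astype(int).tolist(),onz(w,d["pixel"][1],d["pixel"][0],.012,1).round(3).tolist()) for d in env.mark_of(q,w)][:4],[(round(d["score"],2),[int(v) for v in d["bbox"]]) for d in env.boxes_of(q,w)][:4])
```

```text
row [0.354, 0.082, -0.029, -0.006, 0.001, -0.071] n 0.3 at [ 0.5466 -0.0141  0.3088] t 3.8
can_a [(0.89, [10, 453], [0.764, 0.246]), (0.73, [224, 301], [0.517, -0.111]), (0.58, [141, 361], [0.611, 0.022])] [(0.74, [438, 2, 490, 24]), (0.63, [275, 207, 319, 266]), (0.31, [330, 26, 395, 80])]
flat_tin [(0.64, [153, 286], [0.498, 0.004])] [(0.87, [257, 134, 311, 183])]
carton [(0.75, [59, 353], [0.599, 0.148])] [(0.91, [331, 24, 391, 81])]
spice_jar [(0.91, [239, 433], [0.745, -0.142]), (0.87, [281, 395], [0.682, -0.223]), (0.62, [219, 374], [0.637, -0.103])] [(0.82, [362, 201, 394, 254]), (0.65, [424, 225, 463, 264]), (0.59, [390, 273, 410, 322])]
soap_bottle [(0.65, [76, 274], [0.481, 0.122])] [(0.74, [241, 50, 291, 95])]
```

View pics/w1.png

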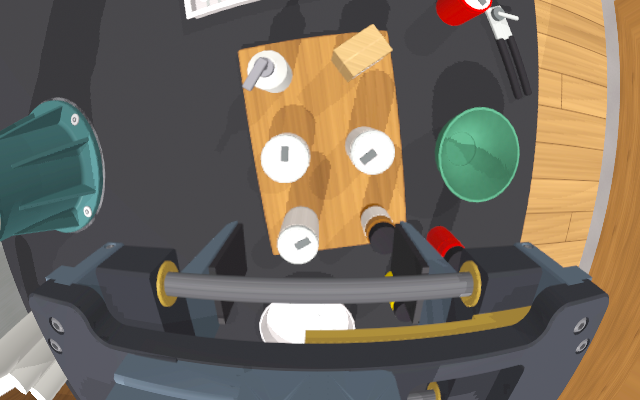

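The wrist view shows, with right as +x and up as +y: soap (268,72), carton (362,52), tin (286,158), middle can (372,152), right can (298,243) and jar (378,228). I'll overlay models to refine.

```bash
cat >> h.py <<'E'
def carton(x,y,z0,yaw):
    a=np.radians(yaw);R=np.array([[np.cos(a),-np.sin(a)],[np.sin(a),np.cos(a)]])
    c=np.array([[31,21],[-31,21],[-31,-21],[31,-21]])/1000@R.T+[x,y]
    return np.vstack([np.c_[c,np.full(4,z0)],np.c_[c,np.full(4,z0+.084)]])
E
python3 - <<'E'
from h import *
w=dict(np.load("w1.npz"));im=w["image"]
hsv=cv2.cvtColor(im,cv2.COLOR_BGR2HSV)
# white tops
m=cv2.inRange(hsv,(0,0,225),(180,40,255));m=cv2.morphologyEx(m,cv2.MORPH_CLOSE,np.ones((13,13)))
n,l,st,c=cv2.connectedComponentsWithStats(m)
est={}
for name,(u,v),zt in(("mid",(372,152),.102),("right",(298,243),.102),("tin",(286,158),.056)):
    b=[i for i in range(1,n) if st[i,4]>300 and np.hypot(*(c[i]-[u,v]))<20]
    for i in b:
        cn=cv2.findContours((l==i).astype(np.uint8),0,2)[0][0];e=cv2.fitEllipse(cn)
        est[name]=onz(w,*e[0],zt,1);print(name,st[i],np.round(e[0],1),np.round(e[1],1),est[name].round(4))
# carton: tan top
m=cv2.inRange(hsv,(8,30,190),(28,140,255))[15:90,325:400];k=cv2.connectedComponentsWithStats(m);i=1+k[2][1:,4].argmax()
cn=cv2.findContours((k[1]==i).astype(np.uint8),0,2)[0][0]+[325,15];r=cv2.minAreaRect(cn)
bp=np.array([onz(w,*p,.096,1) for p in cv2.boxPoints(r)]);print("carton",r,bp.round(3),bp.mean(0),[(np.linalg.norm(bp[j+1]-bp[j]).round(3),np.degrees(np.arctan2(*(bp[j+1]-bp[j])[::-1])).round(1)) for j in(0,1)])
C=bp.mean(0);L=[bp[1]-bp[0],bp[2]-bp[1]];d=max(L,key=np.linalg.norm);yaw=np.degrees(np.arctan2(d[1],d[0]))
v=im.copy()
def dr(P,col):
    for q in np.array_split(proj(w,P,1),max(1,len(P)//(4 if len(P)==8 else 40))): cv2.polylines(v,[np.round(q*8).astype(np.int32)],True,col,1,cv2.LINE_AA,3)
dr(carton(*C,.012,yaw),(255,0,255))
for nme,xy,s in(("mid",est.get("mid",(.615,.018)),"can"),("right",est.get("right",(.517,-.11)),"can"),("tin",est.get("tin",(.498,0)),"flat_tin"),("jar",(.633,-.102),"spice_jar")): dr(cyl(*xy,.012,SH[s]),(255,0,255))
cv2.imwrite("pics/o1.png",cv2.resize(v[10:280,230:430],None,fx=2.2,fy=2.2,interpolation=cv2.INTER_CUBIC))
E
```

```text
mid [ 350  130   45   45 1512] [372.3 152. ] [42.5 43.7] [0.6135 0.0173]
right [ 277  224   42   39 1173] [297.2 244.5] [36.2 39.8] [ 0.5173 -0.1065]
tin [ 261  134   48   49 1797] [284.3 158.6] [46.6 47.4] [0.4991 0.0024]
carton ((362.8490295410156, 50.35569381713867), (36.29197692871094, 49.64545440673828), 55.00798034667969) [[0.564 0.145]
 [0.615 0.184]
 [0.641 0.146]
 [0.589 0.107]] [0.60219846 0.14568368] [(np.float64(0.064), np.float64(37.9)), (np.float64(0.046), np.float64(-55.9))]
```

View pics/o1.png

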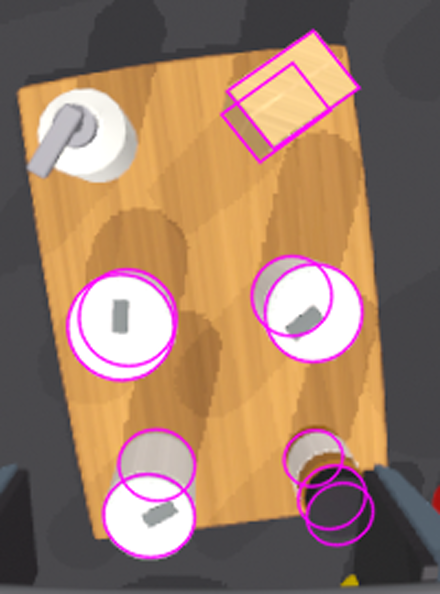

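The overlays fit well: carton (0.602,0.145) with its long axis at 37°, middle can (0.6135,0.017), right can (0.517,-0.107), tin (0.499,0.002). The jar looks closer to (0.629,-0.100). Next I'll check the pan fits while approaching the middle can.

Run:
```python
from h import *
tgt(.6135,.0173,.16,100)
v=cv2.imread("pics/top0.png");P=env.grab_frame("top")
a=np.radians(11);R=np.array([[np.cos(a),-np.sin(a)],[np.sin(a),np.cos(a)]])
for s,z in((1,.028),):
    c=np.array([[138,82.5],[-138,82.5],[-138,-82.5],[138,-82.5]])/1000@R.T+[.4735,.3395]
    cv2.polylines(v,[np.round(proj(P,np.c_[c,np.full(4,z)])*8).astype(np.int32)],True,(255,0,255),1,16,3)
for X in(cyl(.522,-.3215,0,[(.09,.028)]),cyl(.522,-.3215,0,[(.079,.003)])): cv2.polylines(v,[np.round(proj(P,X)*8).astype(np.int32)],True,(255,0,255),1,16,3)
cv2.imwrite("pics/o2.png",cv2.hconcat([cv2.resize(q,None,fx=4,fy=4,interpolation=2) for q in(v[185:305,215:300],v[185:305,420:500])]))
```

```text
row [0.787, 1.654, 3.729, 0.0, 0.0, -1.737] n 4.0 at [ 0.5471 -0.0137  0.3091] t 4.3
```

View pics/o2.png

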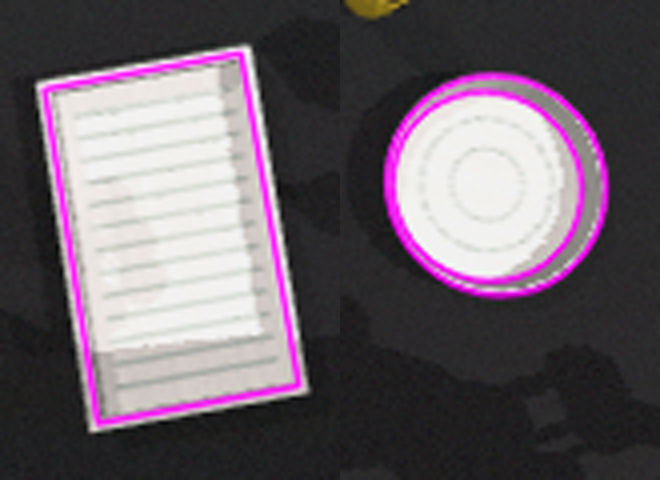

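Both pan outlines fit: oblong (0.4735,0.3395) at yaw 11°, round (0.522,-0.3215).

Call:
{"name": "carry_out", "arguments": {
  "deltas": [
    [[0.79, 1.65, 3.73, 0, 0, -1.74], [0.79, 1.65, 3.73, 0, 0, -1.74], [0.79, 1.65, 3.73, 0, 0, -1.74], [0.79, 1.65, 3.73, 0, 0, -1.74], [0.79, 1.65, 3.73, 0, 0, -1.74], [0.79, 1.65, 3.73, 0, 0, -1.74], [0.79, 1.65, 3.73, 0, 0, -1.74]]
  ],
  "gripper": 91,
  "grip_force": 20
}}

```text
clock: 4.9
tool_pos: [0.6136, 0.0176, 0.1609]
tool_rot: [[-0.174, 0.985, 0.001], [0.985, 0.174, -0.0], [-0.0, 0.001, -1.0]]
contact_force: [-0.3, 0.1, 0.8]
width: 0.997
grasp_force: 0.0
```

```bash
python3 -c "
from h import *
tgt(.6135,.0173,.05,100)"
```

```text
row [-0.005, -0.005, 2.773, 0.006, 0.002, 0.007] n 2.7 at [0.6136 0.0176 0.1609] t 4.9
```

Call:
{"name": "carry_out", "arguments": {
  "deltas": [
    [[0, 0, 1, 0, 0, 0], [0, 0, 2, 0, 0, 0], [0, 0, 2.77, 0, 0, 0], [0, 0, 2.77, 0, 0, 0], [0, 0, 2.77, 0, 0, 0]]
  ]
}}

```text
clock: 5.32
tool_pos: [0.6135, 0.0174, 0.0506]
tool_rot: [[-0.174, 0.985, 0.0], [0.985, 0.174, -0.0], [-0.0, 0.0, -1.0]]
contact_force: [-0.1, 1.1, 0.5]
width: 0.999
grasp_force: 0.0
```

Call:
{"name": "carry_out", "arguments": {
  "deltas": [
    [[0, 0, 0, 0, 0, 0], [0, 0, 0, 0, 0, 0], [0, 0, 0, 0, 0, 0], [0, 0, 0, 0, 0, 0], [0, 0, 0, 0, 0, 0], [0, 0, 0, 0, 0, 0], [0, 0, 0, 0, 0, 0], [0, 0, 0, 0, 0, 0]]
  ],
  "gripper": 40,
  "grip_force": 20
}}

```text
clock: 5.98
tool_pos: [0.6138, 0.0177, 0.0498]
tool_rot: [[-0.174, 0.985, 0.001], [0.985, 0.174, -0.0], [-0.0, 0.001, -1.0]]
contact_force: [-0.2, 0.8, 7.2]
width: 0.611
grasp_force: 20.0
```

Call:
{"name": "carry_out", "arguments": {
  "deltas": [
    [[0, 0, -0.5, 0, 0, 0], [0, 0, -1.2, 0, 0, 0], [0, 0, -2, 0, 0, 0], [0, 0, -2.8, 0, 0, 0], [0, 0, -3.6, 0, 0, 0], [0, 0, -4.25, 0, 0, 0], [0, 0, -4.25, 0, 0, 0]]
  ]
}}

```text
clock: 6.57
tool_pos: [0.6156, 0.0177, 0.2244]
tool_rot: [[-0.174, 0.985, 0.007], [0.985, 0.174, -0.0], [-0.001, 0.006, -1.0]]
contact_force: [0.7, 0.8, -1.9]
width: 0.613
grasp_force: 20.0
```

```bash
python3 -c "
from h import *
tgt(.529,-.359,.22,100)"
```

```text
row [-8.896, -3.772, 0.096, 0.062, 0.011, 0.005] n 9.3 at [0.6156 0.0177 0.2244] t 6.6
```

Call:
{"name": "carry_out", "arguments": {
  "deltas": [
    [[-0.5, -0.2, 0, 0, 0, 0], [-1.3, -0.55, 0, 0, 0, 0], [-2.2, -0.93, 0, 0, 0, 0], [-3.1, -1.3, 0, 0, 0, 0], [-4, -1.7, 0, 0, 0, 0], [-5, -2.1, 0, 0, 0, 0], [-6, -2.5, 0, 0, 0, 0], [-7, -2.94, 0, 0, 0, 0], [-8, -3.36, 0, 0, 0, 0], [-8.9, -3.75, 0, 0, 0, 0]]
  ]
}}

```text
clock: 7.4
tool_pos: [0.5271, -0.3565, 0.2176]
tool_rot: [[-0.174, 0.985, -0.002], [0.985, 0.174, 0.001], [0.001, -0.001, -1.0]]
contact_force: [1.2, 0.3, -4.8]
width: 0.611
grasp_force: 20.0
```

Call:
{"name": "carry_out", "arguments": {
  "deltas": [
    [[0, 0, 0, 0, 0, 0], [0, 0, 0.7, 0, 0, 0], [0, 0, 1.5, 0, 0, 0], [0, 0, 2.3, 0, 0, 0], [0, 0, 3, 0, 0, 0], [0, 0, 3, 0, 0, 0], [0, 0, 3, 0, 0, 0]]
  ]
}}

```text
clock: 7.98
tool_pos: [0.5275, -0.354, 0.0974]
tool_rot: [[-0.174, 0.985, -0.003], [0.985, 0.174, 0.002], [0.003, -0.003, -1.0]]
contact_force: [1.2, -0.1, -2.6]
width: 0.613
grasp_force: 20.0
```

```bash
python3 -c "
from h import *
tgt(.529,-.359,.042,100)
w=env.grab_frame('wrist');cv2.imwrite('pics/w2.png',w['image'])"
```

```text
row [-0.133, 0.021, 1.384, -0.028, -0.029, 0.006] n 1.3 at [ 0.5275 -0.354   0.0974] t 8.0
```

View pics/w2.png

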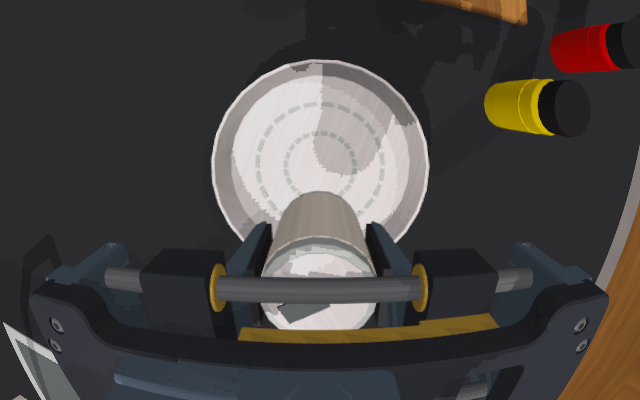

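The round pan is centred under the view at (320,160), with the can over its near part. Lowering slowly.

Call:
{"name": "carry_out", "arguments": {
  "deltas": [
    [[-0.1, 0.02, 0.4, 0, 0, 0], [-0.1, 0.02, 0.8, 0, 0, 0], [-0.1, 0.02, 1.1, 0, 0, 0], [-0.1, 0.02, 1.25, 0, 0, 0], [-0.1, 0.02, 1.33, 0, 0, 0], [-0.1, 0.02, 1.38, 0, 0, 0], [-0.1, 0.02, 1.4, 0, 0, 0], [-0.1, 0.02, 1.41, 0, 0, 0], [-0.1, 0.02, 1.41, 0, 0, 0]]
  ]
}}

```text
clock: 8.78
tool_pos: [0.5304, -0.359, 0.0433]
tool_rot: [[-0.174, 0.985, 0.001], [0.985, 0.174, -0.0], [-0.001, 0.001, -1.0]]
contact_force: [-0.9, 0.7, -3.3]
width: 0.612
grasp_force: 20.0
```

Call:
{"name": "carry_out", "arguments": {
  "deltas": [
    [[0, 0, 0.02, 0, 0, 0], [0, 0, 0.04, 0, 0, 0], [0, 0, 0.05, 0, 0, 0], [0, 0, 0.05, 0, 0, 0]]
  ]
}}

```text
clock: 9.12
tool_pos: [0.5302, -0.3589, 0.0408]
tool_rot: [[-0.174, 0.985, 0.0], [0.985, 0.174, -0.0], [-0.0, 0.0, -1.0]]
contact_force: [0.2, 0.9, -1.7]
width: 0.611
grasp_force: 20.0
```

Call:
{"name": "carry_out", "arguments": {
  "deltas": [
    [[0, 0, 0.015, 0, 0, 0], [0, 0, 0.02, 0, 0, 0], [0, 0, 0.02, 0, 0, 0]]
  ]
}}

```text
clock: 9.37
tool_pos: [0.5302, -0.3589, 0.0407]
tool_rot: [[-0.174, 0.985, -0.0], [0.985, 0.174, 0.0], [0.0, -0.0, -1.0]]
contact_force: [-3.5, 3.9, 9.4]
width: 0.612
grasp_force: 20.0
```

Call:
{"name": "carry_out", "arguments": {
  "deltas": [
    [[0, 0, 0, 0, 0, 0], [0, 0, 0, 0, 0, 0], [0, 0, 0, 0, 0, 0], [0, 0, 0, 0, 0, 0], [0, 0, 0, 0, 0, 0]]
  ],
  "gripper": 80
}}

```text
clock: 9.78
tool_pos: [0.5301, -0.3588, 0.0399]
tool_rot: [[-0.174, 0.985, 0.0], [0.985, 0.174, -0.0], [-0.0, 0.0, -1.0]]
contact_force: [0.9, 0.1, -0.5]
width: 0.872
grasp_force: 0.0
```

Call:
{"name": "carry_out", "arguments": {
  "deltas": [
    [[0, 0, -0.3, 0, 0, 0], [0, 0, -1, 0, 0, 0], [0, 0, -2, 0, 0, 0], [0, 0, -3, 0, 0, 0], [0, 0, -4, 0, 0, 0], [0, 0, -4.5, 0, 0, 0], [0, 0, -4.5, 0, 0, 0]]
  ]
}}

```text
clock: 10.37
tool_pos: [0.5321, -0.3602, 0.2265]
tool_rot: [[-0.174, 0.985, 0.007], [0.985, 0.174, -0.005], [-0.006, 0.006, -1.0]]
contact_force: [0.4, -0.7, 0.7]
width: 0.878
grasp_force: 0.0
```

```bash
python3 -c "
from h import *
tgt(.499,.002,.22,100)"
```

```text
row [9.062, 0.761, 0.114, 0.054, 0.056, 0.006] n 8.7 at [ 0.5321 -0.3602  0.2265] t 10.4
```

Call:
{"name": "carry_out", "arguments": {
  "deltas": [
    [[0.7, 0.06, 0, 0, 0, 0], [1.6, 0.14, 0, 0, 0, 0], [2.6, 0.22, 0, 0, 0, 0], [3.6, 0.3, 0, 0, 0, 0], [4.6, 0.39, 0, 0, 0, 0], [5.6, 0.47, 0, 0, 0, 0], [6.6, 0.55, 0, 0, 0, 0], [7.6, 0.64, 0, 0, 0, 0], [8.5, 0.72, 0, 0, 0, 0], [9.06, 0.76, 0.05, 0, 0, 0]]
  ],
  "gripper": 91
}}

```text
clock: 11.2
tool_pos: [0.4961, 0.0061, 0.2183]
tool_rot: [[-0.175, 0.985, 0.0], [0.985, 0.175, 0.0], [0.0, 0.0, -1.0]]
contact_force: [0.8, -1.2, 0.1]
width: 0.996
grasp_force: 0.0
```

Call:
{"name": "carry_out", "arguments": {
  "deltas": [
    [[0, 0, 0, 0, 0, 0], [0, 0, 0.8, 0, 0, 0], [0, 0, 1.7, 0, 0, 0], [0, 0, 2.5, 0, 0, 0], [0, 0, 2.5, 0, 0, 0], [0, 0, 2.5, 0, 0, 0]]
  ]
}}

```text
clock: 11.7
tool_pos: [0.496, 0.0031, 0.1174]
tool_rot: [[-0.174, 0.985, -0.003], [0.985, 0.174, 0.0], [0.001, -0.003, -1.0]]
contact_force: [0.6, -0.4, -0.1]
width: 0.996
grasp_force: 0.0
```

```bash
python3 -c "
from h import *
tgt(.499,.002,.021,100)"
```

```text
row [-0.041, 0.078, 2.409, -0.032, -0.007, 0.003] n 2.3 at [0.496  0.0031 0.1174] t 11.7
```

Call:
{"name": "carry_out", "arguments": {
  "deltas": [
    [[-0.03, 0.07, 0.3, 0, 0, 0], [-0.03, 0.07, 1, 0, 0, 0], [-0.03, 0.07, 1.7, 0, 0, 0], [-0.03, 0.07, 2.2, 0, 0, 0], [-0.03, 0.07, 2.37, 0, 0, 0], [-0.03, 0.07, 2.37, 0, 0, 0], [-0.03, 0.07, 2.37, 0, 0, 0]]
  ]
}}

```text
clock: 12.28
tool_pos: [0.5011, 0.0025, 0.0248]
tool_rot: [[-0.174, 0.985, 0.002], [0.985, 0.174, -0.0], [-0.0, 0.002, -1.0]]
contact_force: [-0.4, -0.4, 0.6]
width: 1.002
grasp_force: 0.0
```

Call:
{"name": "carry_out", "arguments": {
  "deltas": [
    [[0, 0, 0, 0, 0, 0], [0, 0, 0, 0, 0, 0], [0, 0, 0, 0, 0, 0], [0, 0, 0, 0, 0, 0], [0, 0, 0, 0, 0, 0], [0, 0, 0, 0, 0, 0], [0, 0, 0, 0, 0, 0]]
  ],
  "gripper": 50,
  "grip_force": 20
}}

```text
clock: 12.87
tool_pos: [0.5001, 0.0026, 0.0238]
tool_rot: [[-0.174, 0.985, 0.0], [0.985, 0.174, -0.0], [-0.0, 0.0, -1.0]]
contact_force: [-3.7, -0.1, 11.6]
width: 0.736
grasp_force: 20.0
```

Call:
{"name": "carry_out", "arguments": {
  "deltas": [
    [[0, 0, -0.3, 0, 0, 0], [0, 0, -1, 0, 0, 0], [0, 0, -1.8, 0, 0, 0], [0, 0, -2.6, 0, 0, 0], [0, 0, -3.4, 0, 0, 0], [0, 0, -4.2, 0, 0, 0], [0, 0, -5, 0, 0, 0], [0, 0, -5, 0, 0, 0], [0, 0, -5, 0, 0, 0]]
  ]
}}

```text
clock: 13.62
tool_pos: [0.5005, 0.0027, 0.2251]
tool_rot: [[-0.174, 0.985, 0.004], [0.985, 0.174, -0.0], [-0.001, 0.004, -1.0]]
contact_force: [0.3, 1.2, -2.5]
width: 0.738
grasp_force: 20.0
```

```bash
python3 -c "
from h import *
c=np.array([.4735,.3395]);a=np.radians(11);ax=np.array([np.cos(a),np.sin(a)])
for s in(-.088,0,.078): print((c+s*ax).round(4))
tgt(*(c-.088*ax),.22,101)"
```

```text
[0.3871 0.3227]
[0.4735 0.3395]
[0.5501 0.3544]
row [8.373, -1.397, 0.117, 0.034, 0.008, -0.161] n 8.1 at [0.5005 0.0027 0.2251] t 13.6
```

Closing along the pan's length would put a finger on the end wall, so I'll turn the tin 90° on the way.

Call:
{"name": "carry_out", "arguments": {
  "deltas": [
    [[0.5, -0.1, 0, 0, 0, 0.8], [1.2, -0.2, 0, 0, 0, 1.7], [2, -0.33, 0, 0, 0, 2.7], [2.9, -0.48, 0, 0, 0, 3.7], [3.8, -0.63, 0, 0, 0, 4.7], [4.7, -0.8, 0, 0, 0, 5.7], [5.6, -0.95, 0, 0, 0, 6.7], [6.5, -1.1, 0, 0, 0, 7.7], [7.3, -1.22, 0, 0, 0, 8.7], [8.1, -1.35, 0, 0, 0, 9.7]]
  ]
}}

```text
clock: 14.45
tool_pos: [0.3884, 0.3133, 0.2217]
tool_rot: [[0.748, 0.663, -0.002], [0.663, -0.748, -0.001], [-0.002, -0.0, -1.0]]
contact_force: [0.9, -0.4, -2.1]
width: 0.738
grasp_force: 20.0
```

```bash
python3 -c "
from h import *
tgt(.3871,.3227,.2,11)"
```

```text
row [0.134, -0.198, 0.541, 0.004, 0.024, 5.094] n 4.3 at [0.3884 0.3133 0.2217] t 14.4
```

Call:
{"name": "carry_out", "arguments": {
  "deltas": [
    [[0.05, -0.05, 0.1, 0, 0, 1], [0.1, -0.1, 0.3, 0, 0, 2.1], [0.1, -0.15, 0.9, 0, 0, 3.2], [0.1, -0.15, 1.6, 0, 0, 4.2], [0.1, -0.15, 2.3, 0, 0, 5.05], [0.1, -0.15, 3, 0, 0, 5.05], [0.1, -0.15, 3, 0, 0, 5.05], [0.1, -0.15, 3, 0, 0, 5.05]]
  ]
}}

```text
clock: 15.12
tool_pos: [0.3878, 0.3183, 0.1016]
tool_rot: [[0.98, 0.201, -0.004], [0.201, -0.98, -0.003], [-0.004, 0.002, -1.0]]
contact_force: [-0.0, -0.1, -2.5]
width: 0.741
grasp_force: 20.0
```

```bash
python3 -c "
from h import *
tgt(.3871,.3227,.0155,11)
w=env.grab_frame('wrist');cv2.imwrite('pics/w3.png',w['image'])"
```

```text
row [0.015, -0.114, 2.152, 0.02, 0.042, 0.096] n 2.1 at [0.3878 0.3183 0.1016] t 15.1
```

View pics/w3.png

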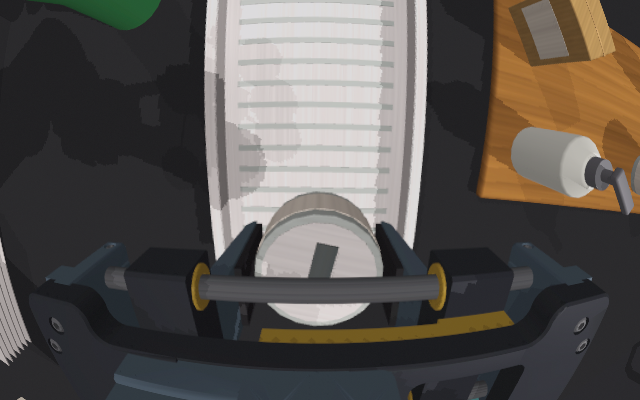

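The tin is centred between the pan's side walls at (320,260). Lowering.

Call:
{"name": "carry_out", "arguments": {
  "deltas": [
    [[0, -0.1, 0.4, 0, 0, 0.08], [0, -0.1, 1, 0, 0, 0.08], [0, -0.1, 1.6, 0, 0, 0.08], [0, -0.1, 1.9, 0, 0, 0.08], [0, -0.1, 2, 0, 0, 0.08], [0, -0.1, 2.05, 0, 0, 0.08], [0, -0.1, 2.08, 0, 0, 0.08], [0, -0.1, 2.1, 0, 0, 0.08], [0, -0.1, 2.1, 0, 0, 0.08]]
  ]
}}

```text
clock: 15.92
tool_pos: [0.389, 0.3238, 0.02]
tool_rot: [[0.981, 0.192, 0.001], [0.192, -0.981, 0.001], [0.001, -0.001, -1.0]]
contact_force: [1.2, -0.2, -3.7]
width: 0.738
grasp_force: 20.0
```

Contact is expected near 0.0148.

Call:
{"name": "carry_out", "arguments": {
  "deltas": [
    [[0, 0, 0.04, 0, 0, 0], [0, 0, 0.07, 0, 0, 0], [0, 0, 0.09, 0, 0, 0], [0, 0, 0.11, 0, 0, 0], [0, 0, 0.11, 0, 0, 0]]
  ]
}}

```text
clock: 16.33
tool_pos: [0.3885, 0.3234, 0.0149]
tool_rot: [[0.981, 0.192, -0.0], [0.192, -0.981, -0.0], [-0.0, 0.0, -1.0]]
contact_force: [-0.7, -1.3, 1.8]
width: 0.734
grasp_force: 20.0
```

Call:
{"name": "carry_out", "arguments": {
  "deltas": [
    [[0, 0, 0, 0, 0, 0], [0, 0, 0, 0, 0, 0], [0, 0, 0, 0, 0, 0], [0, 0, 0, 0, 0, 0], [0, 0, 0, 0, 0, 0]]
  ],
  "gripper": 85
}}

```text
clock: 16.75
tool_pos: [0.3885, 0.3234, 0.0148]
tool_rot: [[0.981, 0.192, 0.0], [0.192, -0.981, 0.0], [0.0, -0.0, -1.0]]
contact_force: [-0.5, -0.7, -0.7]
width: 0.933
grasp_force: 0.0
```

Call:
{"name": "carry_out", "arguments": {
  "deltas": [
    [[0, 0, -0.3, 0, 0, 0], [0, 0, -1, 0, 0, 0], [0, 0, -2, 0, 0, 0], [0, 0, -3, 0, 0, 0], [0, 0, -4, 0, 0, 0], [0, 0, -5, 0, 0, 0], [0, 0, -5.1, 0, 0, 0], [0, 0, -5.1, 0, 0, 0]]
  ]
}}

```text
clock: 17.42
tool_pos: [0.3895, 0.3242, 0.2223]
tool_rot: [[0.981, 0.192, 0.005], [0.192, -0.981, 0.003], [0.005, -0.003, -1.0]]
contact_force: [-0.2, -0.2, -0.6]
width: 0.933
grasp_force: 0.0
```

```bash
python3 -c "
from h import *
tgt(.5173,-.1065,.22,100)"
```

```text
row [1.07, 11.181, 0.035, 0.019, -0.058, -14.824] n 12.4 at [0.3895 0.3242 0.2223] t 17.4
```

Call:
{"name": "carry_out", "arguments": {
  "deltas": [
    [[0.1, 0.6, 0, 0, 0, -1], [0.15, 1.4, 0, 0, 0, -2.1], [0.23, 2.4, 0, 0, 0, -3.2], [0.32, 3.4, 0, 0, 0, -4.3], [0.42, 4.4, 0, 0, 0, -5.4], [0.5, 5.4, 0, 0, 0, -6.5], [0.6, 6.4, 0, 0, 0, -7.6], [0.7, 7.4, 0, 0, 0, -8.7], [0.8, 8.4, 0, 0, 0, -9.8], [0.9, 9.3, 0, 0, 0, -10.9]]
  ],
  "gripper": 91
}}

```text
clock: 18.25
tool_pos: [0.4864, -0.0099, 0.2177]
tool_rot: [[0.286, 0.958, -0.002], [0.958, -0.286, 0.0], [-0.0, -0.002, -1.0]]
contact_force: [1.3, -0.7, -0.6]
width: 0.998
grasp_force: 0.0
```

```bash
python3 -c "
from h import *
tgt(.5173,-.1065,.14,100)"
```

```text
row [-2.092, 1.435, 1.941, -0.019, -0.001, -4.44] n 3.7 at [ 0.4864 -0.0099  0.2177] t 18.2
```

Call:
{"name": "carry_out", "arguments": {
  "deltas": [
    [[-0.6, 0.4, 0, 0, 0, -1], [-1.3, 0.85, 0.2, 0, 0, -2], [-1.8, 1.25, 0.8, 0, 0, -3], [-2, 1.35, 1.5, 0, 0, -4], [-2, 1.35, 1.9, 0, 0, -4.1], [-2, 1.35, 1.9, 0, 0, -4.1], [-2, 1.35, 1.9, 0, 0, -4.1]]
  ]
}}

```text
clock: 18.83
tool_pos: [0.5144, -0.1001, 0.1416]
tool_rot: [[-0.132, 0.991, -0.003], [0.991, 0.132, 0.001], [0.001, -0.003, -1.0]]
contact_force: [0.1, -0.2, 0.7]
width: 0.997
grasp_force: 0.0
```

```bash
python3 -c "
from h import *
tgt(.5173,-.1065,.05,100)"
```

```text
row [-0.17, 0.059, 2.29, -0.03, -0.013, -0.403] n 2.2 at [ 0.5144 -0.1001  0.1416] t 18.8
```

Call:
{"name": "carry_out", "arguments": {
  "deltas": [
    [[-0.15, 0.05, 0.3, 0, 0, -0.38], [-0.15, 0.05, 1, 0, 0, -0.38], [-0.15, 0.05, 1.8, 0, 0, -0.38], [-0.15, 0.05, 2.26, 0, 0, -0.38], [-0.15, 0.05, 2.26, 0, 0, -0.38], [-0.15, 0.05, 2.26, 0, 0, -0.38]]
  ]
}}

```text
clock: 19.33
tool_pos: [0.5185, -0.1057, 0.053]
tool_rot: [[-0.172, 0.985, -0.001], [0.985, 0.172, 0.0], [0.0, -0.0, -1.0]]
contact_force: [0.4, 0.0, 1.3]
width: 1.0
grasp_force: 0.0
```

Call:
{"name": "carry_out", "arguments": {
  "deltas": [
    [[0, 0, 0, 0, 0, 0], [0, 0, 0, 0, 0, 0], [0, 0, 0, 0, 0, 0], [0, 0, 0, 0, 0, 0], [0, 0, 0, 0, 0, 0], [0, 0, 0, 0, 0, 0], [0, 0, 0, 0, 0, 0], [0, 0, 0, 0, 0, 0]]
  ],
  "gripper": 40,
  "grip_force": 20
}}

```text
clock: 20.0
tool_pos: [0.5184, -0.1062, 0.0527]
tool_rot: [[-0.173, 0.985, -0.0], [0.985, 0.173, -0.0], [-0.0, -0.0, -1.0]]
contact_force: [-2.9, 0.2, 7.8]
width: 0.609
grasp_force: 20.0
```

Call:
{"name": "carry_out", "arguments": {
  "deltas": [
    [[0, 0, -0.5, 0, 0, 0], [0, 0, -1.2, 0, 0, 0], [0, 0, -2, 0, 0, 0], [0, 0, -2.8, 0, 0, 0], [0, 0, -3.6, 0, 0, 0], [0, 0, -4.4, 0, 0, 0], [0, 0, -4.4, 0, 0, 0], [0, 0, -4.4, 0, 0, 0]]
  ]
}}

```text
clock: 20.67
tool_pos: [0.519, -0.1063, 0.2297]
tool_rot: [[-0.173, 0.985, 0.003], [0.985, 0.173, -0.001], [-0.001, 0.003, -1.0]]
contact_force: [0.6, -0.3, -3.1]
width: 0.613
grasp_force: 20.0
```

```bash
python3 -c "
from h import *
tgt(.483,.3414,.22,101)"
```

```text
row [11.18, 1.043, 0.231, 0.026, 0.012, -0.178] n 10.8 at [ 0.519  -0.1063  0.2297] t 20.7
```

Call:
{"name": "carry_out", "arguments": {
  "deltas": [
    [[0.5, 0.05, 0, 0, 0, 0], [1.3, 0.12, 0, 0, 0, 0], [2.2, 0.2, 0, 0, 0, 0], [3.2, 0.3, 0, 0, 0, 0], [4.2, 0.4, 0, 0, 0, 0], [5.2, 0.48, 0, 0, 0, 0], [6.2, 0.58, 0, 0, 0, 0], [7.2, 0.67, 0, 0, 0, -0.1], [8.2, 0.76, 0, 0, 0, -0.18], [9.2, 0.86, 0, 0, 0, -0.18]]
  ]
}}

```text
clock: 21.5
tool_pos: [0.4871, 0.2639, 0.2263]
tool_rot: [[-0.192, 0.981, -0.003], [0.981, 0.192, -0.001], [-0.001, -0.003, -1.0]]
contact_force: [1.1, -0.4, -3.0]
width: 0.613
grasp_force: 20.0
```

Call:
{"name": "carry_out", "arguments": {
  "deltas": [
    [[0.9, 0.08, 0, 0, 0, 0], [1.6, 0.15, 0.2, 0, 0, 0], [1.95, 0.18, 0.8, 0, 0, 0], [1.95, 0.18, 1.6, 0, 0, 0], [1.95, 0.18, 2.4, 0, 0, 0], [1.95, 0.18, 3.1, 0, 0, 0], [1.95, 0.18, 3.3, 0, 0, 0], [1.95, 0.18, 3.3, 0, 0, 0], [1.95, 0.18, 3.3, 0, 0, 0]]
  ]
}}

```text
clock: 22.25
tool_pos: [0.4808, 0.34, 0.0962]
tool_rot: [[-0.191, 0.982, -0.001], [0.982, 0.191, -0.001], [-0.0, -0.001, -1.0]]
contact_force: [-0.6, -0.1, -2.3]
width: 0.613
grasp_force: 20.0
```

```bash
python3 -c "
from h import *
tgt(.483,.3414,.045,101)"
```

```text
row [0.023, 0.063, 1.28, -0.011, 0.005, 0.002] n 1.2 at [0.4808 0.34   0.0962] t 22.2
```

Call:
{"name": "carry_out", "arguments": {
  "deltas": [
    [[0.01, 0.04, 0.4, 0, 0, 0], [0.01, 0.04, 0.8, 0, 0, 0], [0.01, 0.04, 1.05, 0, 0, 0], [0.01, 0.04, 1.15, 0, 0, 0], [0.01, 0.04, 1.2, 0, 0, 0], [0.01, 0.04, 1.23, 0, 0, 0], [0.01, 0.04, 1.25, 0, 0, 0], [0.01, 0.04, 1.25, 0, 0, 0], [0.01, 0.04, 1.25, 0, 0, 0]]
  ]
}}

```text
clock: 23.0
tool_pos: [0.4827, 0.3411, 0.0469]
tool_rot: [[-0.191, 0.982, 0.001], [0.982, 0.191, 0.0], [0.0, 0.001, -1.0]]
contact_force: [-0.3, -1.0, -2.0]
width: 0.609
grasp_force: 20.0
```

Call:
{"name": "carry_out", "arguments": {
  "deltas": [
    [[0, 0, 0.03, 0, 0, 0], [0, 0, 0.05, 0, 0, 0], [0, 0, 0.07, 0, 0, 0], [0, 0, 0.07, 0, 0, 0]]
  ]
}}

```text
clock: 23.33
tool_pos: [0.4824, 0.341, 0.0438]
tool_rot: [[-0.191, 0.982, -0.0], [0.982, 0.191, 0.0], [0.0, -0.0, -1.0]]
contact_force: [-1.9, -0.6, 2.6]
width: 0.612
grasp_force: 20.0
```

Call:
{"name": "carry_out", "arguments": {
  "deltas": [
    [[0, 0, 0, 0, 0, 0], [0, 0, 0, 0, 0, 0], [0, 0, 0, 0, 0, 0], [0, 0, 0, 0, 0, 0]]
  ],
  "gripper": 68
}}

```text
clock: 23.67
tool_pos: [0.4825, 0.341, 0.0436]
tool_rot: [[-0.191, 0.982, 0.0], [0.982, 0.191, 0.0], [0.0, 0.0, -1.0]]
contact_force: [0.1, 0.3, 0.9]
width: 0.744
grasp_force: 0.0
```

Call:
{"name": "carry_out", "arguments": {
  "deltas": [
    [[0, 0, -0.3, 0, 0, 0], [0, 0, -1, 0, 0, 0], [0, 0, -2, 0, 0, 0], [0, 0, -3, 0, 0, 0], [0, 0, -4, 0, 0, 0], [0, 0, -4.4, 0, 0, 0], [0, 0, -4.4, 0, 0, 0]]
  ]
}}

```text
clock: 24.25
tool_pos: [0.4843, 0.3422, 0.2253]
tool_rot: [[-0.191, 0.982, 0.006], [0.982, 0.191, 0.004], [0.003, 0.007, -1.0]]
contact_force: [-0.5, -0.1, 0.5]
width: 0.746
grasp_force: 0.0
```

```bash
python3 -c "
from h import *
tgt(.602,.145,.22,37)"
```

```text
row [-5.402, 1.946, 0.131, 0.045, -0.062, 10.669] n 8.9 at [0.4843 0.3422 0.2253] t 24.2
```

Call:
{"name": "carry_out", "arguments": {
  "deltas": [
    [[-0.4, 0.14, 0, 0, 0, 1], [-1, 0.36, 0, 0, 0, 2.1], [-1.7, 0.6, 0, 0, 0, 3.2], [-2.4, 0.86, 0, 0, 0, 4.3], [-3.1, 1.1, 0, 0, 0, 5.4], [-3.8, 1.37, 0, 0, 0, 6.5], [-4.4, 1.6, 0, 0, 0, 7.6], [-5, 1.8, 0, 0, 0, 8.7], [-5.35, 1.92, 0, 0, 0, 9.8], [-5.35, 1.92, 0, 0, 0, 10.6]]
  ],
  "gripper": 88
}}

```text
clock: 25.08
tool_pos: [0.5995, 0.1432, 0.2191]
tool_rot: [[0.799, 0.601, -0.001], [0.601, -0.799, -0.0], [-0.001, -0.0, -1.0]]
contact_force: [-0.8, 0.5, -0.5]
width: 0.963
grasp_force: 0.0
```

Call:
{"name": "carry_out", "arguments": {
  "deltas": [
    [[0, 0, 0, 0, 0, 0], [0, 0, 0.8, 0, 0, 0], [0, 0, 1.6, 0, 0, 0], [0, 0, 2, 0, 0, 0], [0, 0, 2, 0, 0, 0], [0, 0, 2, 0, 0, 0]]
  ]
}}

```text
clock: 25.58
tool_pos: [0.598, 0.1459, 0.1391]
tool_rot: [[0.793, 0.61, -0.002], [0.61, -0.793, -0.0], [-0.002, -0.001, -1.0]]
contact_force: [-0.0, -0.2, 1.2]
width: 0.967
grasp_force: 0.0
```

```bash
python3 -c "
from h import *
tgt(.602,.145,.05,37)
w=env.grab_frame('wrist');v=w['image'].copy()
X=carton(.602,.145,.012,37)
for q in np.array_split(proj(w,X,1),2): cv2.polylines(v,[np.round(q*8).astype(np.int32)],True,(255,0,255),1,16,3)
cv2.imwrite('pics/w4.png',v)"
```

```text
row [0.071, 0.08, 2.228, -0.008, 0.016, 0.094] n 2.1 at [0.598  0.1459 0.1391] t 25.6
```

View pics/w4.png

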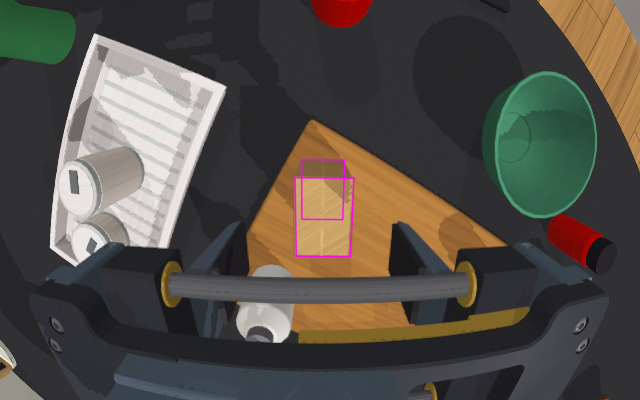

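The carton matches the overlay at (323,215) and sits between the fingers; the cans and tin stand in the oblong pan on the left. The soap is clear.

Call:
{"name": "carry_out", "arguments": {
  "deltas": [
    [[0.06, 0.07, 0.3, 0, 0, 0.08], [0.06, 0.07, 1, 0, 0, 0.08], [0.06, 0.07, 1.8, 0, 0, 0.08], [0.06, 0.07, 2.2, 0, 0, 0.08], [0.06, 0.07, 2.2, 0, 0, 0.08], [0.06, 0.07, 2.2, 0, 0, 0.08]]
  ]
}}

```text
clock: 26.13
tool_pos: [0.6026, 0.1449, 0.0517]
tool_rot: [[0.799, 0.601, -0.0], [0.601, -0.799, -0.0], [-0.0, -0.0, -1.0]]
contact_force: [0.2, 0.8, 0.2]
width: 0.966
grasp_force: 0.0
```

Call:
{"name": "carry_out", "arguments": {
  "deltas": [
    [[0, 0, 0, 0, 0, 0], [0, 0, 0, 0, 0, 0], [0, 0, 0, 0, 0, 0], [0, 0, 0, 0, 0, 0], [0, 0, 0, 0, 0, 0], [0, 0, 0, 0, 0, 0], [0, 0, 0, 0, 0, 0], [0, 0, 0, 0, 0, 0], [0, 0, 0, 0, 0, 0], [0, 0, 0, 0, 0, 0]]
  ],
  "gripper": 30,
  "grip_force": 18
}}

```text
clock: 26.97
tool_pos: [0.6023, 0.1449, 0.0516]
tool_rot: [[0.799, 0.601, -0.0], [0.601, -0.799, 0.0], [-0.0, -0.0, -1.0]]
contact_force: [-0.5, 0.2, 3.7]
width: 0.458
grasp_force: 18.0
```

Call:
{"name": "carry_out", "arguments": {
  "deltas": [
    [[0, 0, -0.5, 0, 0, 0], [0, 0, -1.2, 0, 0, 0], [0, 0, -2, 0, 0, 0], [0, 0, -2.8, 0, 0, 0], [0, 0, -3.6, 0, 0, 0], [0, 0, -4.4, 0, 0, 0], [0, 0, -4.4, 0, 0, 0], [0, 0, -4.4, 0, 0, 0]]
  ]
}}

```text
clock: 27.63
tool_pos: [0.603, 0.145, 0.2291]
tool_rot: [[0.799, 0.601, 0.003], [0.601, -0.799, 0.001], [0.003, 0.001, -1.0]]
contact_force: [0.7, -0.4, -2.7]
width: 0.456
grasp_force: 18.0
```

```bash
python3 -c "
from h import *
tgt(.557,.3557,.22,101)"
```

```text
row [2.246, -4.903, 0.227, 0.026, -0.016, -10.677] n 8.9 at [0.603  0.145  0.2291] t 27.6
```

Call:
{"name": "carry_out", "arguments": {
  "deltas": [
    [[0.15, -0.35, 0, 0, 0, -1], [0.4, -0.9, 0, 0, 0, -2.1], [0.7, -1.5, 0, 0, 0, -3.2], [1, -2.2, 0, 0, 0, -4.3], [1.3, -2.8, 0, 0, 0, -5.4], [1.6, -3.4, 0, 0, 0, -6.5], [1.85, -4, 0, 0, 0, -7.6], [2.1, -4.5, 0, 0, 0, -8.7], [2.2, -4.8, 0, 0, 0, -9.8], [2.25, -4.9, 0, 0, 0, -10.65]]
  ]
}}

```text
clock: 28.47
tool_pos: [0.5549, 0.3569, 0.2252]
tool_rot: [[-0.196, 0.981, -0.003], [0.981, 0.196, -0.001], [-0.001, -0.003, -1.0]]
contact_force: [0.1, -0.1, -1.4]
width: 0.461
grasp_force: 18.0
```

Call:
{"name": "carry_out", "arguments": {
  "deltas": [
    [[0, 0, 0, 0, 0, 0], [0, 0, 0.7, 0, 0, 0], [0, 0, 1.5, 0, 0, 0], [0, 0, 2.3, 0, 0, 0], [0, 0, 3, 0, 0, 0], [0, 0, 3.2, 0, 0, 0], [0, 0, 3.2, 0, 0, 0], [0, 0, 3.2, 0, 0, 0]]
  ]
}}

```text
clock: 29.13
tool_pos: [0.5567, 0.3553, 0.0998]
tool_rot: [[-0.186, 0.982, -0.0], [0.982, 0.186, -0.0], [-0.0, -0.0, -1.0]]
contact_force: [0.1, 0.2, -0.7]
width: 0.459
grasp_force: 18.0
```

```bash
python3 -c "
from h import *
tgt(.557,.3557,.044,101)"
```

```text
row [0.008, 0.01, 1.396, -0.004, 0.002, -0.044] n 1.3 at [0.5567 0.3553 0.0998] t 29.1
```

Call:
{"name": "carry_out", "arguments": {
  "deltas": [
    [[0, 0, 0.4, 0, 0, 0], [0, 0, 0.8, 0, 0, 0], [0, 0, 1.1, 0, 0, 0], [0, 0, 1.25, 0, 0, 0], [0, 0, 1.31, 0, 0, 0], [0, 0, 1.34, 0, 0, 0], [0, 0, 1.36, 0, 0, 0], [0, 0, 1.36, 0, 0, 0], [0, 0, 1.36, 0, 0, 0]]
  ]
}}

```text
clock: 29.88
tool_pos: [0.5567, 0.3557, 0.0457]
tool_rot: [[-0.188, 0.982, 0.001], [0.982, 0.188, 0.0], [0.0, 0.001, -1.0]]
contact_force: [0.4, -0.2, -1.8]
width: 0.458
grasp_force: 18.0
```

Call:
{"name": "carry_out", "arguments": {
  "deltas": [
    [[0, 0, 0.03, 0, 0, 0], [0, 0, 0.05, 0, 0, 0], [0, 0, 0.07, 0, 0, 0], [0, 0, 0.07, 0, 0, 0]]
  ]
}}

```text
clock: 30.22
tool_pos: [0.5565, 0.3556, 0.0427]
tool_rot: [[-0.188, 0.982, 0.0], [0.982, 0.188, 0.0], [0.0, 0.0, -1.0]]
contact_force: [-2.7, 0.2, 4.0]
width: 0.459
grasp_force: 18.0
```

Call:
{"name": "carry_out", "arguments": {
  "deltas": [
    [[0, 0, 0, 0, 0, 0], [0, 0, 0, 0, 0, 0], [0, 0, 0, 0, 0, 0], [0, 0, 0, 0, 0, 0]]
  ],
  "gripper": 53
}}

```text
clock: 30.55
tool_pos: [0.5565, 0.3555, 0.0423]
tool_rot: [[-0.188, 0.982, 0.0], [0.982, 0.188, 0.0], [0.0, 0.0, -1.0]]
contact_force: [-1.1, -0.3, -0.3]
width: 0.583
grasp_force: 0.0
```

Call:
{"name": "carry_out", "arguments": {
  "deltas": [
    [[0, 0, -0.3, 0, 0, 0], [0, 0, -1, 0, 0, 0], [0, 0, -2, 0, 0, 0], [0, 0, -3, 0, 0, 0], [0, 0, -4, 0, 0, 0], [0, 0, -4.5, 0, 0, 0], [0, 0, -4.5, 0, 0, 0]]
  ]
}}

```text
clock: 31.13
tool_pos: [0.5586, 0.3569, 0.2291]
tool_rot: [[-0.188, 0.982, 0.007], [0.982, 0.188, 0.004], [0.003, 0.008, -1.0]]
contact_force: [0.1, -0.9, 0.7]
width: 0.581
grasp_force: 0.0
```

```bash
python3 -c "
from h import *
tgt(.629,-.1,.22,100)"
```

```text
row [-11.55, -0.421, 0.192, 0.075, -0.028, 0.14] n 11.1 at [0.5586 0.3569 0.2291] t 31.1
```

Call:
{"name": "carry_out", "arguments": {
  "deltas": [
    [[-0.7, 0, 0, 0, 0, 0], [-1.6, -0.05, 0, 0, 0, 0], [-2.6, -0.1, 0, 0, 0, 0.14], [-3.6, -0.13, 0, 0, 0, 0.14], [-4.6, -0.17, 0, 0, 0, 0.14], [-5.6, -0.2, 0, 0, 0, 0.14], [-6.6, -0.24, 0, 0, 0, 0.14], [-7.6, -0.28, 0, 0, 0, 0.14], [-8.6, -0.3, 0, 0, 0, 0.14], [-9.6, -0.35, 0, 0, 0, 0.14]]
  ],
  "gripper": 91
}}

```text
clock: 31.97
tool_pos: [0.6147, -0.0262, 0.2226]
tool_rot: [[-0.174, 0.985, 0.0], [0.985, 0.174, 0.0], [-0.0, 0.0, -1.0]]
contact_force: [-0.1, 0.4, -0.1]
width: 0.998
grasp_force: 0.0
```

Call:
{"name": "carry_out", "arguments": {
  "deltas": [
    [[-1, -0.03, 0, 0, 0, 0], [-1.7, -0.05, 0, 0, 0, 0], [-1.95, -0.07, 0.2, 0, 0, 0], [-1.95, -0.07, 0.2, 0, 0, 0], [-1.95, -0.07, 0.2, 0, 0, 0]]
  ]
}}

```text
clock: 32.38
tool_pos: [0.625, -0.1012, 0.2137]
tool_rot: [[-0.173, 0.985, -0.001], [0.985, 0.173, 0.0], [0.001, -0.001, -1.0]]
contact_force: [0.1, 0.1, -0.2]
width: 0.996
grasp_force: 0.0
```

```bash
python3 -c "
from h import *
tgt(.629,-.1,.15,100)
w=env.grab_frame('wrist');v=w['image'].copy()
for q in np.array_split(proj(w,cyl(.629,-.1,.012,SH['spice_jar']),1),3): cv2.polylines(v,[np.round(q*8).astype(np.int32)],True,(255,0,255),1,16,3)
cv2.imwrite('pics/w5.png',v)"
```

```text
row [0.012, 0.106, 1.591, -0.013, -0.007, -0.009] n 1.5 at [ 0.625  -0.1012  0.2137] t 32.4
```

View pics/w5.png

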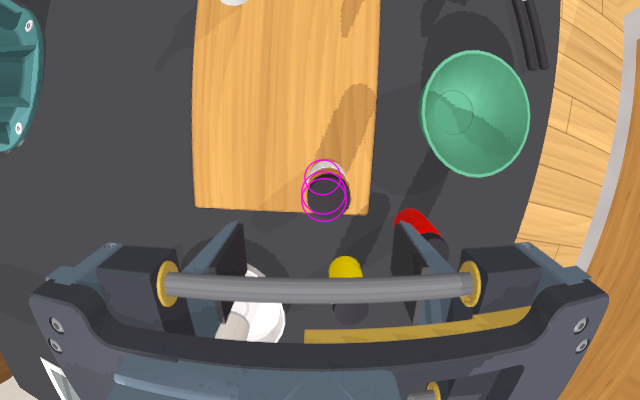

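The jar's cap is at (331,190), slightly off my overlay (324,200), so I'll move the estimate to (0.632,-0.092).

```bash
python3 -c "
from h import *
tgt(.632,-.092,.046,100)"
```

```text
row [0.18, 0.207, 4.201, -0.008, -0.005, 0.001] n 4.0 at [ 0.6252 -0.1006  0.214 ] t 32.4
```

Call:
{"name": "carry_out", "arguments": {
  "deltas": [
    [[0.18, 0.2, 0.2, 0, 0, 0], [0.18, 0.2, 0.9, 0, 0, 0], [0.18, 0.2, 1.7, 0, 0, 0], [0.18, 0.2, 2.6, 0, 0, 0], [0.18, 0.2, 3.4, 0, 0, 0], [0.18, 0.2, 4, 0, 0, 0], [0.18, 0.2, 4.17, 0, 0, 0], [0.18, 0.2, 4.17, 0, 0, 0], [0.18, 0.2, 4.17, 0, 0, 0]]
  ]
}}

```text
clock: 33.18
tool_pos: [0.633, -0.0922, 0.0483]
tool_rot: [[-0.175, 0.985, 0.001], [0.985, 0.175, -0.0], [-0.0, 0.0, -1.0]]
contact_force: [0.0, 0.4, 0.2]
width: 1.0
grasp_force: 0.0
```

Call:
{"name": "carry_out", "arguments": {
  "deltas": [
    [[0, 0, 0, 0, 0, 0], [0, 0, 0, 0, 0, 0], [0, 0, 0, 0, 0, 0], [0, 0, 0, 0, 0, 0], [0, 0, 0, 0, 0, 0], [0, 0, 0, 0, 0, 0], [0, 0, 0, 0, 0, 0], [0, 0, 0, 0, 0, 0], [0, 0, 0, 0, 0, 0], [0, 0, 0, 0, 0, 0]]
  ],
  "gripper": 30,
  "grip_force": 18
}}

```text
clock: 34.02
tool_pos: [0.6324, -0.0931, 0.0476]
tool_rot: [[-0.174, 0.985, 0.0], [0.985, 0.174, -0.0], [-0.0, 0.0, -1.0]]
contact_force: [-0.0, -0.7, 1.0]
width: 0.481
grasp_force: 18.0
```

Call:
{"name": "carry_out", "arguments": {
  "deltas": [
    [[0, 0, -0.5, 0, 0, 0], [0, 0, -1.2, 0, 0, 0], [0, 0, -2, 0, 0, 0], [0, 0, -2.8, 0, 0, 0], [0, 0, -3.6, 0, 0, 0], [0, 0, -4.4, 0, 0, 0], [0, 0, -4.4, 0, 0, 0], [0, 0, -4.4, 0, 0, 0]]
  ]
}}

```text
clock: 34.68
tool_pos: [0.633, -0.0932, 0.2252]
tool_rot: [[-0.174, 0.985, 0.003], [0.985, 0.174, -0.001], [-0.001, 0.003, -1.0]]
contact_force: [-0.6, 0.3, -2.6]
width: 0.48
grasp_force: 18.0
```

```bash
python3 -c "
from h import *
tgt(.516,-.283,.22,100)
w=env.grab_frame('wrist');cv2.imwrite('pics/w6.png',w['image'][100:,100:540])"
```

```text
row [-4.165, -3.706, 0.123, 0.027, 0.01, -0.001] n 5.3 at [ 0.633  -0.0932  0.2252] t 34.7
```

View pics/w6.png

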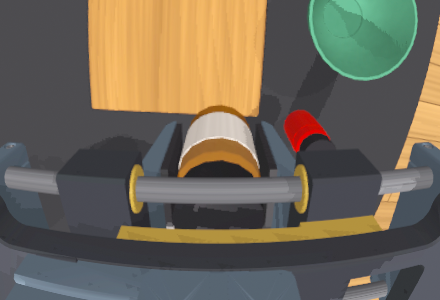

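The jar is held upright between the pads at (220,170) in the crop. Moving to the round pan.

Call:
{"name": "carry_out", "arguments": {
  "deltas": [
    [[-0.4, -0.36, 0, 0, 0, 0], [-1, -0.9, 0, 0, 0, 0], [-1.7, -1.5, 0, 0, 0, 0], [-2.4, -2.1, 0, 0, 0, 0], [-3.1, -2.75, 0, 0, 0, 0], [-3.7, -3.3, 0, 0, 0, 0], [-4.15, -3.7, 0, 0, 0, 0], [-4.15, -3.7, 0, 0, 0, 0], [-4.15, -3.7, 0, 0, 0, 0]]
  ]
}}

```text
clock: 35.48
tool_pos: [0.5141, -0.2826, 0.2218]
tool_rot: [[-0.171, 0.985, -0.002], [0.985, 0.171, 0.001], [0.002, -0.002, -1.0]]
contact_force: [0.5, -0.1, -1.6]
width: 0.48
grasp_force: 18.0
```

Call:
{"name": "carry_out", "arguments": {
  "deltas": [
    [[0, 0, 0.4, 0, 0, 0], [0, 0, 1, 0, 0, 0], [0, 0, 1.8, 0, 0, 0], [0, 0, 2.6, 0, 0, 0], [0, 0, 3.1, 0, 0, 0], [0, 0, 3.1, 0, 0, 0], [0, 0, 3.1, 0, 0, 0]]
  ]
}}

```text
clock: 36.07
tool_pos: [0.515, -0.281, 0.0984]
tool_rot: [[-0.175, 0.985, -0.003], [0.985, 0.175, 0.002], [0.002, -0.002, -1.0]]
contact_force: [0.8, 0.1, -1.6]
width: 0.479
grasp_force: 18.0
```

```bash
python3 -c "
from h import *
tgt(.516,-.283,.04,100)"
```

```text
row [-0.057, 0.019, 1.46, -0.022, -0.02, 0.008] n 1.4 at [ 0.515  -0.281   0.0984] t 36.1
```

Call:
{"name": "carry_out", "arguments": {
  "deltas": [
    [[0, 0, 0.4, 0, 0, 0], [0, 0, 0.8, 0, 0, 0], [0, 0, 1.1, 0, 0, 0], [0, 0, 1.3, 0, 0, 0], [0, 0, 1.37, 0, 0, 0], [0, 0, 1.4, 0, 0, 0], [0, 0, 1.42, 0, 0, 0], [0, 0, 1.42, 0, 0, 0], [0, 0, 1.42, 0, 0, 0]]
  ]
}}

```text
clock: 36.82
tool_pos: [0.5157, -0.2824, 0.0434]
tool_rot: [[-0.174, 0.985, 0.001], [0.985, 0.174, -0.0], [-0.001, 0.001, -1.0]]
contact_force: [-0.3, 0.5, -1.5]
width: 0.479
grasp_force: 18.0
```

Call:
{"name": "carry_out", "arguments": {
  "deltas": [
    [[0, 0, 0.03, 0, 0, 0], [0, 0, 0.06, 0, 0, 0], [0, 0, 0.08, 0, 0, 0], [0, 0, 0.11, 0, 0, 0], [0, 0, 0.11, 0, 0, 0]]
  ]
}}

```text
clock: 37.23
tool_pos: [0.5155, -0.2823, 0.0385]
tool_rot: [[-0.174, 0.985, 0.0], [0.985, 0.174, -0.0], [-0.0, 0.0, -1.0]]
contact_force: [-0.1, 0.7, 2.6]
width: 0.479
grasp_force: 18.0
```

Contact. Release, lift straight up, then back away a little.

Call:
{"name": "carry_out", "arguments": {
  "deltas": [
    [[0, 0, 0, 0, 0, 0], [0, 0, 0, 0, 0, 0], [0, 0, 0, 0, 0, 0], [0, 0, 0, 0, 0, 0], [0, 0, 0, 0, 0, 0]]
  ],
  "gripper": 64
}}

```text
clock: 37.65
tool_pos: [0.5154, -0.2822, 0.0383]
tool_rot: [[-0.174, 0.985, 0.0], [0.985, 0.174, -0.0], [-0.0, 0.0, -1.0]]
contact_force: [0.9, 0.4, 0.1]
width: 0.702
grasp_force: 0.0
```

Call:
{"name": "carry_out", "arguments": {
  "deltas": [
    [[0, 0, -0.3, 0, 0, 0], [0, 0, -1, 0, 0, 0], [0, 0, -2, 0, 0, 0], [0, 0, -3, 0, 0, 0], [0, 0, -4, 0, 0, 0], [0, 0, -5, 0, 0, 0], [0, 0, -6, 0, 0, 0], [0, 0, -6, 0, 0, 0]]
  ]
}}

```text
clock: 38.32
tool_pos: [0.518, -0.2838, 0.2875]
tool_rot: [[-0.174, 0.985, 0.01], [0.985, 0.174, -0.006], [-0.007, 0.008, -1.0]]
contact_force: [1.6, 0.4, 1.7]
width: 0.701
grasp_force: 0.0
```

Call:
{"name": "carry_out", "arguments": {
  "deltas": [
    [[1, 0, 0, 0, 0, 0], [2, 0, 0, 0, 0, 0], [3, 0, 0, 0, 0, 0], [4, 0, 0, 0, 0, 0], [5, 0, 0, 0, 0, 0], [6, 0, 0, 0, 0, 0], [7, 0, 0, 0, 0, 0], [7, 0, 0, 0, 0, 0], [7, 0, 0, 0, 0, 0]]
  ]
}}

```text
clock: 39.07
tool_pos: [0.4664, -0.0049, 0.279]
tool_rot: [[-0.177, 0.984, 0.001], [0.984, 0.177, -0.0], [-0.0, 0.001, -1.0]]
contact_force: [-0.2, -0.8, 0.5]
width: 0.701
grasp_force: 0.0
```

Run:
```python
from h import *
a=env.grab_frame('scene')['image'][95:285,100:500];b=env.grab_frame('top')['image'][110:310,140:540]
cv2.imwrite("pics/f.png",cv2.vconcat([cv2.resize(q,None,fx=2,fy=1.5,interpolation=2) for q in(a,b)]))
```

```text
(no output)
```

View pics/f.png

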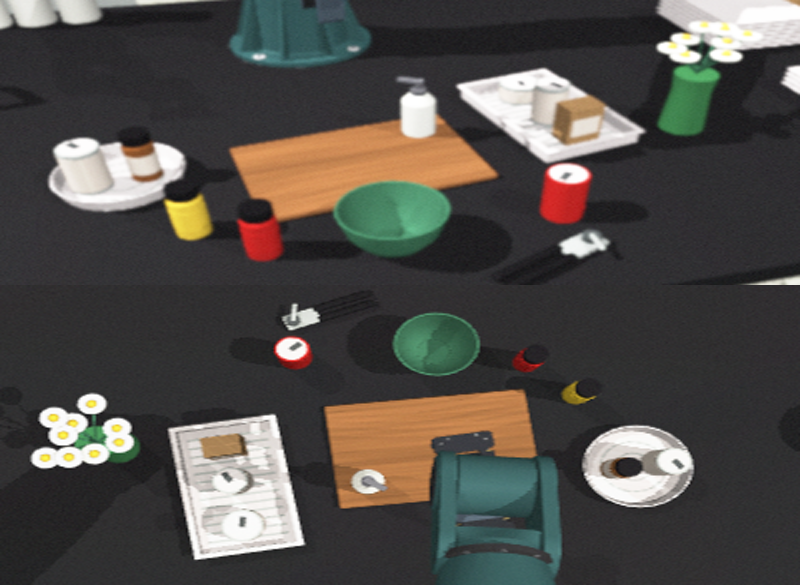

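All five items stand upright in their pans: can (82,165) and jar (140,155) on the left, tin, can and carton around (550,105). The soap, bowl and flowers have not moved.

```bash
python3 -c "
from plant import env
print(env.hand_in())"
```

```text
the job is handed in; nothing more can be done
None
```

The job is handed in at about 39 s of the allowed 112 s: the last camera pictures show one can, the tin and the carton upright in the oblong pan, the other can and the spice jar upright in the round pan, and the soap bottle, bowl and flowers where they were; the hand-in returned no verdict.

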